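# Unscrew the red hub cap of the label stand

### The job

Turn the yellow brake dial of the label stand to its three-dot mark, so that the spindles are held. Then unscrew the red cap: nobody knows whether its thread is right- or left-handed, so try which way it loosens, and finish still holding the red cap in the gripper, upright and lifted at least 6 cm off its spindle. Leave the grey cap on its spindle, and the loose glue jar, parcel and brass weight near the stand where they are.

Things in the scene. Friction and masses are not known exactly. Their poses are not given: they have to be found in the camera images.
- stand: Label stand, fixed: grey base plate 112x330x12 mm, origin under its centre, long axis y. At y = +120 and -120 mm a spindle: white label roll 66 mm wide, above it a 60 mm flange (top 59 mm up) on which a screw cap sits. One spindle has a right-hand, the other a left-hand thread; which is which is hidden and varies. The spindles do not turn. In the middle, on a black pedestal 80 mm wide, the dial.
- dial (a joint): Yellow brake dial in the middle of the stand, rad; grows clockwise seen from above. Four sprung detents: one dot 0.0, two dots 0.5, three dots 1.0, four dots 1.5, end stops just beyond. Starts at one or two dots. Let go near a detent it springs into it. Turning takes up to about 0.2 N m.
- dial_grip (a point): Middle of the dial's grip, 60 mm above the table: an upright yellow bar 38 long, 14 thick, 26 mm high (46 to 72 mm above the table), on a 40 mm disc. The bar's length lies at yaw 0.75 - v from the stand's x axis (v = dial value; 0.75 rad from this point's x axis). A black line on it points, from the axis towards the bar's -x end, at the group of white dots that is set.
- cap_red_knob (a point): Red cap: middle of its round grip (42 mm wide, 26 high), on the axis, 40 mm above its underside, 13 below its top, 99 above the table when on; z up; white line on top towards -x. Skirt below 48 mm wide. On either spindle, screwed home. Turned the wrong way it stops within a few degrees; the right way it turns easily, rises 2.5 mm, and is free of the thread after 1.1 rad (at 1.3 to 1.8 surely).
- cap_red: The same red cap, 53 mm high, about 70 g; origin at the centre of its underside (59 mm above the table when screwed on), z up. Once free of the thread it lifts straight up; raised by 25 mm it is clear of the spindle end.
- cap_grey_knob (a point): The same point on the grey cap, which has the same shape and sits on the other spindle; leave it alone.
- glue_jar: Cream glue jar with a red top, 56 mm wide, 95 mm high, origin at its foot; a bystander.
- parcel: Small brown parcel 89x114x61 mm, origin under its centre; a bystander.
- weight: Brass scale weight 38 mm wide, 45 mm high, origin at its foot; a bystander.
Things that resemble listed ones, but are neither listed nor needed, are in the scene too. What is shaped like the cap_red but purple or turquoise is not meant.

How it is judged:
On the way, in this order (a step that is already met when the one before it is completed fails the run):
1. the brake dial is set to three dots while the red cap is still on (value of joint dial between 0.85 and 1.15 rad and contact force between the fingers and dial below 0.1 N and height (world z) of cap_red below 0.075 m), for 0.2 s.
2. the red cap is unscrewed and lifted off its spindle (height (world z) of cap_red above 0.095 m), for 0.1 s.
At the end, for the whole second after the job is handed in: The red cap is held still in the fingers, upright within 20 degrees, its underside at least 55 mm above the flange it sat on (6 cm is asked), carried by nothing else; the dial rests at three dots (within 0.15 rad); the grey cap is still on its spindle (height (world z) of cap_red above 0.114 m and angle between cap_red's own z axis and vertical below 0.35 rad and linear speed of cap_red below 0.03 m/s and contact force between the fingers and cap_red above 1 N and contact force between each of stand, cap_grey and cap_red below 0.1 N and value of joint dial between 0.85 and 1.15 rad and distance of cap_grey_knob from where it was at the start of the episode below 0.006 m); the arm keeps its last pose, push and grip.
It fails at once if the grey cap is pulled or knocked off its seat (more than 6 mm) (distance of cap_grey_knob from where it was at the start of the episode above 0.006 m).
It fails at once if a bystander is pushed away by more than 30 mm (distance of any of glue_jar, parcel, weight from where it was at the start of the episode above 0.03 m).
It also fails if it takes over 54 s, if anything falls off the work surface, if the arm or the gripper's body presses on something with over 40 N, if the wrist force passes 120 N, or if a joint passes its speed limit or range.

### The arm

A 6-joint arm with a two-finger parallel gripper is mounted at the origin on a cart in front of the work surface, level with it; the furniture and walls round the work are solid. World frame = base frame: x ahead of the robot, y to its left, z up, the work surface at z = 0. Lengths are in m, angles in rad, forces in N, time in s.
With the tool pointing down it reaches from about 0.35 to 0.875 m from the base axis. Payload 4.2 kg.
Tool frame: the origin (TCP) lies between the finger pads; the fingertips stand 19 mm ahead of it and the grasp point (between the pads) is the TCP; z points along the fingers, y is the line along which they close (so a half turn about z gives the same grasp; the last joint's range is limited). The gripper opens to 87 mm and grips with 3 to 60 N. Pads are 19 mm wide; open, the fingers measure 117 mm over their backs; the gripper's body (75 mm by 190 mm) begins 51 mm behind the grasp point.
Start: joints at [-0.913, 0.385, 0.008, 0, -1.194, -0.259], TCP at [0.243, -0.576, 0.204] pointing down, gripper open.
Joint ranges: [-3.14, 3.14], [-1.21, 2.06], [-1.07, 1.41], [-3.16, 2.05], [-2.99, -0.16], [-3.1, 3.1]. Speed limits (rad/s): [2.79, 2.79, 3.14, 3.14, 3.14, 3.14].

### API

Orientations are given as a unit quaternion [x, y, z, w].
In Python, from workcell import arm, imaging, order gives the robot as it stands. The module is installed in compiled form; this text tells all that it offers.
- The arm moves only by the tool carry_out, never from a script. Its argument "series" is a list of rows, each an object of numbers: "dx", "dy", "dz": the shift along the world's x, y, z in mm; "rx", "ry", "rz": the turn, a rotation vector about the world's x, y, z in degrees; "gripper": the opening, from 0 (shut) to 1 (fully open). A call has 1 to 20 rows; each row shifts and turns the commanded pose from where the row before left it; what a row does not reach is not made up. A row lasts 1/8 s, in which the tool goes at most 62.5 mm and 10.7 degrees, less where a joint would pass 70% of its speed; a pose out of reach is approached as far as the arm can. A call is refused whole if a number of a shift passes 62.5 or a number of a turn 10.7, either way. A call with a gripper value outside its range is refused whole. The fingers move at their own pace and stop on an object; the grip force is fixed at half the most. Time passes only in rows, so rows that do not move let the fingers close. It gives the time, the measured TCP pose, the force, the opening and the grip force at its end, in the units of the state.
- arm.get_obs(): the state, without advancing time (a new reading comes with each control period).
- imaging.camera(name): name is "scene" or "top"; returns a dict with "pixels" (384x512x3 uint8, red, green, blue), "fovy" (degrees; the focal length in pixels is half the picture's height over the tangent of half this angle, whatever the lens; pixels are square), "cx", "cy" (the principal point, pixels), "k1" (the pictures are not rectified: a ray, as slopes to the right and down, at radius r is drawn at 1 + k1 r^2 times it, then the intrinsics apply), "rvec" (rotation vector, rad) and "tvec" (3), from world to camera coordinates, as OpenCV has them. Camera axes: x right, y down, z forward; pixel columns grow to the right and rows downward; lengths in m; the calibration is good to about 2 mm. A picture is of the moment at which its call begins. There is no depth.
- order.job_done(): hands the job in; it is judged then, once.
The state is a dict: "time": time; "joint_positions": joint angles; "qd": joint speeds; "joint_torque": joint torques, N m; "tcp_pos": TCP position; "eef_rot": TCP orientation; "contact_force": force on the tool from outside, world axes, zero at the start; "ft_torque": the same for the moment, N m; "opening": finger opening in m; "finger_force": force on a finger pad.
Only numpy, scipy, OpenCV 4.12 (cv2) and the standard library are available. Lean on these libraries where they do the work, as an engineer would, in place of code of your own. Each camera call takes 0.05 s, during which the arm holds its last target. There are 200 camera calls.

## Working session

There is one attempt and no reset: what is moved stays moved. The work goes in short steps, Python scripts to look and compute and a tool call to move; the robot and the scene stay as the last step left them, time stands still between calls to the robot, and variables do not carry over. Pictures are saved under pics/ and viewed, at most 10 in all, crops included, and the job is handed in when it is done.

Besides the shell and the picture viewer there is one more tool, called after "Emit:" by a JSON object that holds its "op" and its "data". carry_out: Moves the arm, as the interface text tells. Its arguments: {"type":"object","properties":{"series":{"type":"array","items":{"type":"object","properties":{"dx":{"type":"number"},"dy":{"type":"number"},"dz":{"type":"number"},"rx":{"type":"number"},"ry":{"type":"number"},"rz":{"type":"number"},"gripper":{"type":"number"}}}}},"required":["series"]}

```bash
mkdir -p pics
cat > h.py <<'E'
import numpy as np, cv2
from workcell import arm, imaging, order
def cam(n):
    c=imaging.camera(n); f=c['pixels'].shape[0]/2/np.tan(np.radians(c['fovy'])/2)
    c['K']=np.array([[f,0,c['cx']],[0,f,c['cy']],[0,0,1.]]); c['D']=np.array([c['k1'],0,0,0.])
    c['R']=cv2.Rodrigues(np.array(c['rvec'],float))[0]; c['t']=np.array(c['tvec'],float); return c
def toplane(c,uv,z):
    p=cv2.undistortPoints(np.array(uv,float).reshape(-1,1,2),c['K'],c['D']).reshape(-1,2)
    d=np.c_[p,np.ones(len(p))]@c['R']; o=-c['R'].T@c['t']
    return o+d*((z-o[2])/d[:,2])[:,None]
def proj(c,P):
    return cv2.projectPoints(np.array(P,float).reshape(-1,1,3),np.array(c['rvec'],float),c['t'],c['K'],c['D'])[0].reshape(-1,2)
def save(c,n): cv2.imwrite(n,c['pixels'][:,:,::-1])
E
python3 - <<'E'
from h import *
for n in('top','scene'):
    c=cam(n); save(c,f'pics/{n}0.png'); print(n,c['fovy'],c['k1'],-c['R'].T@c['t'])
print(arm.get_obs())
E
```

```text
top 46.88432006396564 -0.001956973950994251 [0.28317038 0.00583379 1.48380311]
scene 50.33823977673605 -0.055312053096660645 [0.04919169 1.030018   0.81354688]
{'time': 0.1, 'joint_positions': array([-9.13392362e-01,  3.85491705e-01,  6.76643723e-03, -4.21097341e-04,
       -1.19400805e+00, -2.58643352e-01]), 'qd': array([-0.00116569, -0.00159446,  0.00227569,  0.00202007,  0.00015623,
       -0.00161757]), 'joint_torque': array([-4.34133717e-04, -3.91689527e+01,  1.87934107e+01,  4.23195586e+00,
        1.34712708e-02, -8.13268070e-05]), 'tcp_pos': array([ 0.24248433, -0.57542029,  0.20256537]), 'eef_rot': array([-1.97985735e-01,  9.80204403e-01,  9.55205733e-04, -2.52713189e-04]), 'contact_force': array([-0.36161125,  0.16505457,  0.04515022]), 'ft_torque': array([0.00709547, 0.01491659, 0.03287586]), 'finger_force': 0.0, 'opening': 0.08725228622544497}
```

View pics/top0.png

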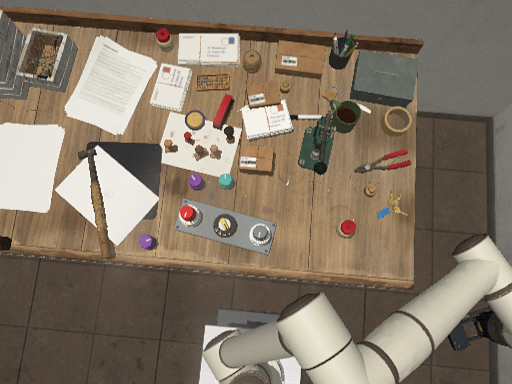

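View pics/scene0.png

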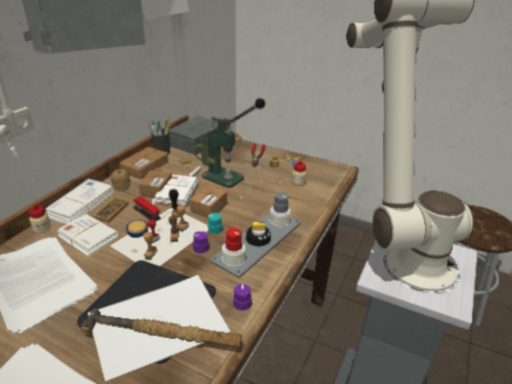

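The top view shows the stand: red cap at about (187,213), dial at (225,225) and grey cap at (261,233). Purple and turquoise decoys sit at (195,181) and (226,181).

Run:
```python
from h import *
c=cam('top'); s=cam('scene')
def blobs(c,cond,name,roi):
    h=cv2.cvtColor(c['pixels'],cv2.COLOR_RGB2HSV).astype(int); m=cond(h[...,0],h[...,1],h[...,2]).astype(np.uint8)
    k=np.zeros_like(m);x0,y0,x1,y1=roi;k[y0:y1,x0:x1]=1
    n,l,st,ce=cv2.connectedComponentsWithStats(m*k)
    for i in range(1,n):
        if st[i,4]>15: print(name,st[i],ce[i])
    return m*k
R=lambda h,s,v:((h<6)|(h>174))&(s>150)&(v>70)
Y=lambda h,s,v:(h>20)&(h<35)&(s>120)&(v>100)
blobs(c,R,'red',(165,190,285,260)); blobs(c,Y,'yel',(205,205,245,245))
blobs(s,R,'redS',(210,215,255,270)); blobs(s,Y,'yelS',(240,210,280,250))
# base plate outline
h=cv2.cvtColor(c['pixels'],cv2.COLOR_RGB2HSV).astype(int)
print(h[[205,218,240,232,208]][:,[200,205,245,250]].tolist())
a=c['pixels'][190:262,165:290]; b=s['pixels'][185:275,205:305]
a=cv2.resize(a,None,fx=6,fy=6,interpolation=cv2.INTER_CUBIC)[:, :750]; cv2.imwrite('pics/a.png',a[:,:,::-1])
b=cv2.resize(b,None,fx=6,fy=6,interpolation=cv2.INTER_CUBIC); cv2.imwrite('pics/b.png',b[:,:,::-1])
print(toplane(c,[187,213],.112),toplane(c,[225,225],.072),toplane(c,[261,233],.112))
```

```text
red [180 206  15  15 165] [187.28484848 212.75757576]
yel [220 218   8  11  42] [223.38095238 222.76190476]
redS [225 227  16  23 295] [232.93220339 238.69830508]
yelS [252 221  13   9  98] [257.64285714 225.46938776]
[[[42, 8, 153], [45, 13, 156], [15, 95, 147], [16, 106, 140]], [[23, 28, 120], [35, 10, 149], [42, 8, 154], [66, 8, 150]], [[16, 92, 175], [18, 88, 151], [50, 10, 152], [30, 6, 176]], [[38, 14, 150], [26, 12, 150], [60, 3, 150], [25, 13, 248]], [[35, 10, 151], [30, 10, 147], [15, 97, 144], [16, 96, 143]]]
[[0.48950764 0.24072576 0.112     ]] [[0.46768439 0.12129569 0.072     ]] [[0.44755728 0.00394632 0.112     ]]
```

View pics/a.png

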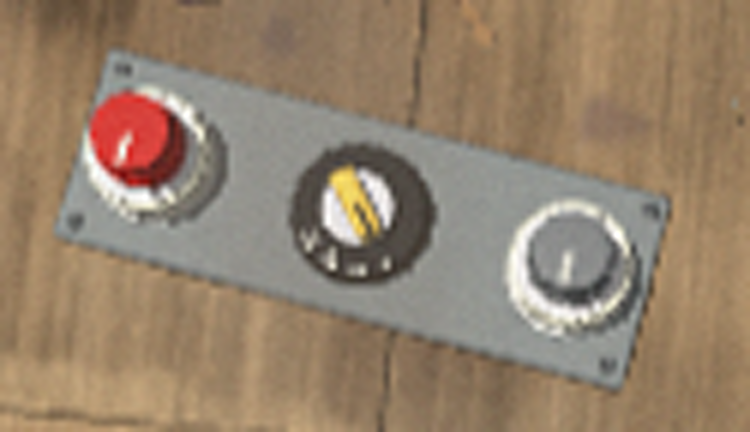

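View pics/b.png

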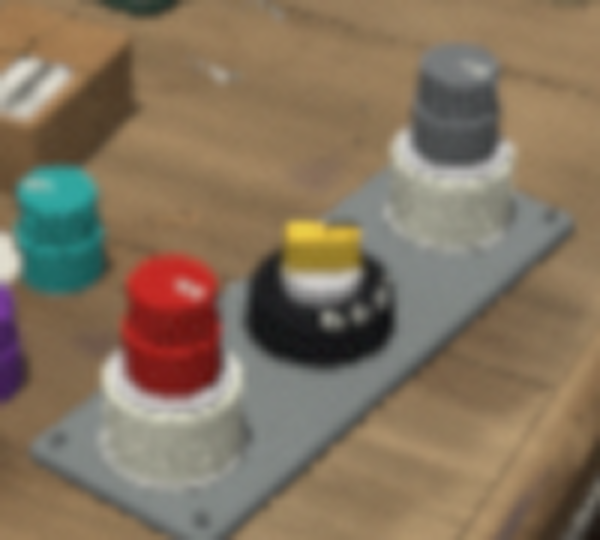

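The crops show these points (top crop, 6x): red cap top (131,140), grey cap top (570,253), dial bar from (345,170) to (375,238) with its black line pointing down-right, and base corners (110,50), (667,200), (622,390), (58,238).

Run:
```python
from h import *
c=cam('top'); q=lambda L:np.array(L)/6+[165-.42,190-.42]
B=toplane(c,q([[110,50],[667,200],[622,390],[58,238]]),.012)[:,:2]
print('base',B.mean(0)); ax=(B[0]+B[3]-B[1]-B[2]); ax/=np.linalg.norm(ax); yaw=np.arctan2(-ax[0],ax[1]); print('yaw',yaw)
Rm=np.array([[np.cos(yaw),-np.sin(yaw)],[np.sin(yaw),np.cos(yaw)]])
for y in(.12,-.12): print('spindle',y,B.mean(0)+Rm@[0,y])
red=toplane(c,[[187.28,212.76]],.108)[0,:2]; rt=toplane(c,q([[131,140]]),.112)[0,:2]; gt=toplane(c,q([[572,253]]),.112)[0,:2]
print('red',red,rt,'grey',gt,'mid',(rt+gt)/2, 'yaw2',np.arctan2(-(rt-gt)[0],(rt-gt)[1]))
h=cv2.cvtColor(c['pixels'],cv2.COLOR_RGB2HSV).astype(int)
m=(h[...,0]>18)&(h[...,0]<36)&(h[...,1]>90)&(h[...,2]>110); v,u=np.nonzero(m[212:240,212:240])
P=toplane(c,np.c_[u+212,v+212],.072)[:,:2]; mu=P.mean(0); w=np.linalg.svd(P-mu)[2][0]; a=np.arctan2(w[1],w[0])
print('bar',len(P),mu,'ang',a,'rel', (a-yaw+np.pi/2)%np.pi-np.pi/2)
e=toplane(c,q([[345,170],[375,238]]),.072)[:,:2];d=e[0]-e[1];print('ends',e,e.mean(0),'rel',np.arctan2(d[1],d[0])-yaw)
# scene check of rt/dial
s=cam('scene'); 
for p in([*rt,.112],[*B.mean(0),.072],[*gt,.112]): print((proj(s,p)[0]-[205,185])*6, proj(c,p))
from scipy.spatial.transform import Rotation as Ro
print(Ro.from_quat(arm.get_obs()['eef_rot']).as_matrix().round(3), arm.get_obs()['time'])
```

```text
base [0.47225952 0.12571403]
yaw -0.17423049075658095
spindle 0.12 [0.49306156 0.24389725]
spindle -0.12 [0.45145748 0.0075308 ]
red [0.49094817 0.24062483] [0.48961634 0.24259307] grey [0.451153   0.00765421] mid [0.47038467 0.12512364] yaw2 -0.16227675359166813
bar 50 [0.47435948 0.1267786 ] ang -2.596393818184009 rel 0.719429326162365
ends [[0.48972171 0.13304354]
 [0.4546415  0.11323793]] [0.47218161 0.12314073] rel 0.6881991217982474
[181.37291365 278.48225892] [[186.41333333 212.91333333]]
[323.83072434 226.22917879] [[223.77965689 223.4702531 ]]
[460.17813509  59.87557333] [[259.91333333 231.74666667]]
[[-0.922 -0.388 -0.   ]
 [-0.388  0.922  0.001]
 [ 0.     0.001 -1.   ]] 0.3
```

Emit:
{"op": "carry_out", "data": {"series": [{"dx": 14,"dy": 44,"gripper": 1},{"dx": 14,"dy": 44},{"dx": 14,"dy": 44},{"dx": 14,"dy": 44},{"dx": 14,"dy": 44},{"dx": 14,"dy": 44},{"dx": 14,"dy": 44},{"dx": 14,"dy": 44},{"dx": 14,"dy": 44},{"dx": 14,"dy": 44},{"dx": 14,"dy": 44},{"dx": 14,"dy": 44},{"dx": 14,"dy": 44},{"dx": 14,"dy": 44},{"dx": 14,"dy": 44,"rz": 5},{"dx": 17,"dy": 40,"rz": 5,"gripper": 0.55},{}]}}

```text
$.series[0]: bad value
```

Run:
```python
from h import *
from scipy.spatial.transform import Rotation as Ro
o=arm.get_obs();m=Ro.from_quat(o['eef_rot']).as_matrix();print(o['time'],o['tcp_pos'],o['joint_positions'].round(2),o['opening'],np.degrees(np.arctan2(m[1,1],m[0,1])),m[:,2].round(3))
s=cam('scene'); b=cv2.resize(s['pixels'][150:275,180:320],None,fx=4,fy=4,interpolation=cv2.INTER_CUBIC); cv2.imwrite('pics/c.png',b[:,:,::-1])
```

```text
0.3 [ 0.24264434 -0.57575494  0.20318117] [-0.91  0.39  0.01 -0.   -1.19 -0.26] 0.0867150859549895 112.84682828023044 [-0.     0.001 -1.   ]
```

View pics/c.png

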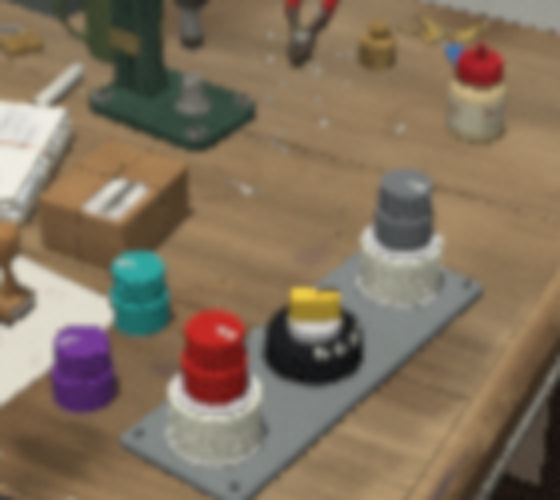

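The move was refused and nothing has moved. The picture shows the red cap, dial and grey cap unchanged, with the jar, weight and parcel clear of the path. I'll give every key in each row.

Emit:
{"op": "carry_out", "data": {"series": [{"dx": 14,"dy": 44,"dz": 0,"rx": 0,"ry": 0,"rz": 0,"gripper": 1},{"dx": 14,"dy": 44,"dz": 0,"rx": 0,"ry": 0,"rz": 0,"gripper": 1},{"dx": 14,"dy": 44,"dz": 0,"rx": 0,"ry": 0,"rz": 0,"gripper": 1},{"dx": 14,"dy": 44,"dz": 0,"rx": 0,"ry": 0,"rz": 0,"gripper": 1},{"dx": 14,"dy": 44,"dz": 0,"rx": 0,"ry": 0,"rz": 0,"gripper": 1},{"dx": 14,"dy": 44,"dz": 0,"rx": 0,"ry": 0,"rz": 0,"gripper": 1},{"dx": 14,"dy": 44,"dz": 0,"rx": 0,"ry": 0,"rz": 0,"gripper": 1},{"dx": 14,"dy": 44,"dz": 0,"rx": 0,"ry": 0,"rz": 0,"gripper": 1},{"dx": 14,"dy": 44,"dz": 0,"rx": 0,"ry": 0,"rz": 0,"gripper": 1},{"dx": 14,"dy": 44,"dz": 0,"rx": 0,"ry": 0,"rz": 0,"gripper": 1},{"dx": 14,"dy": 44,"dz": 0,"rx": 0,"ry": 0,"rz": 0,"gripper": 1},{"dx": 14,"dy": 44,"dz": 0,"rx": 0,"ry": 0,"rz": 0,"gripper": 1},{"dx": 14,"dy": 44,"dz": 0,"rx": 0,"ry": 0,"rz": 0,"gripper": 1},{"dx": 14,"dy": 44,"dz": 0,"rx": 0,"ry": 0,"rz": 0,"gripper": 1},{"dx": 14,"dy": 44,"dz": 0,"rx": 0,"ry": 0,"rz": 5,"gripper": 1},{"dx": 19,"dy": 41,"dz": 0,"rx": 0,"ry": 0,"rz": 5,"gripper": 0.55},{"dx": 0,"dy": 0,"dz": 0,"rx": 0,"ry": 0,"rz": 0,"gripper": 0.55},{"dx": 0,"dy": 0,"dz": 0,"rx": 0,"ry": 0,"rz": 0,"gripper": 0.55}]}}

```text
time: 2.6
tcp_pos: [0.4713, 0.1248, 0.2033]
eef_rot: [-0.283, 0.959, -0.0, -0.0]
contact_force: [-1.2, 0.3, -0.7]
opening: 0.0646
finger_force: 0.0
```

```bash
cat > st.py <<'E'
from h import *
from scipy.spatial.transform import Rotation as Ro
o=arm.get_obs();m=Ro.from_quat(o['eef_rot']).as_matrix();print(o['time'],o['tcp_pos'].round(4),o['joint_positions'].round(2),round(o['opening'],4),np.degrees(np.arctan2(m[1,1],m[0,1])).round(1),m[:,2].round(3),o['contact_force'].round(2),o['ft_torque'].round(3),o['finger_force'])
E
python3 st.py
```

```text
2.6 [0.4713 0.1248 0.2033] [ 0.59  0.15 -0.32 -0.   -1.1  -1.59] 0.0646 122.8 [-0.001 -0.    -1.   ] [-1.24  0.3  -0.67] [ 0.004 -0.038 -0.021] 0.0
```

Emit:
{"op": "carry_out", "data": {"series": [{"dx": 0,"dy": 1,"dz": -45,"rx": 0,"ry": 0,"rz": 0,"gripper": 0.5},{"dx": 0,"dy": 0,"dz": -45,"rx": 0,"ry": 0,"rz": 0,"gripper": 0.5},{"dx": 0,"dy": 0,"dz": -30,"rx": 0,"ry": 0,"rz": 0,"gripper": 0.5},{"dx": 0,"dy": 0,"dz": -15,"rx": 0,"ry": 0,"rz": 0,"gripper": 0.5},{"dx": 0,"dy": 0,"dz": 0,"rx": 0,"ry": 0,"rz": 0,"gripper": 0.3},{"dx": 0,"dy": 0,"dz": 0,"rx": 0,"ry": 0,"rz": 0,"gripper": 0.3},{"dx": 0,"dy": 0,"dz": 0,"rx": 0,"ry": 0,"rz": 0,"gripper": 0.0},{"dx": 0,"dy": 0,"dz": 0,"rx": 0,"ry": 0,"rz": 0,"gripper": 0.0},{"dx": 0,"dy": 0,"dz": 0,"rx": 0,"ry": 0,"rz": 0,"gripper": 0.0},{"dx": 0,"dy": 0,"dz": 0,"rx": 0,"ry": 0,"rz": 0,"gripper": 0.0}]}}

```text
time: 3.85
tcp_pos: [0.4718, 0.1261, 0.0686]
eef_rot: [-0.283, 0.959, 0.0, 0.0]
contact_force: [0.2, 0.4, -0.2]
opening: 0.0015
finger_force: 0.0
```

```bash
python3 st.py
```

```text
3.85 [0.4718 0.1261 0.0686] [ 0.59  0.31 -0.5   0.   -0.76 -1.59] 0.0015 122.9 [ 0.  0. -1.] [ 0.17  0.43 -0.19] [ 0.013 -0.035 -0.007] 0.0
```

The fingers closed on nothing, so I'll look.

Run:
```python
from h import *
s=cam('scene'); t=cam('top')
b=cv2.resize(s['pixels'][170:270,200:310],None,fx=4,fy=4,interpolation=cv2.INTER_CUBIC)
a=cv2.resize(t['pixels'][180:280,160:250],None,fx=4,fy=4,interpolation=cv2.INTER_CUBIC); cv2.imwrite('pics/d.png',np.hstack([b,a])[:,:,::-1])
```

```text
(no output)
```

View pics/d.png

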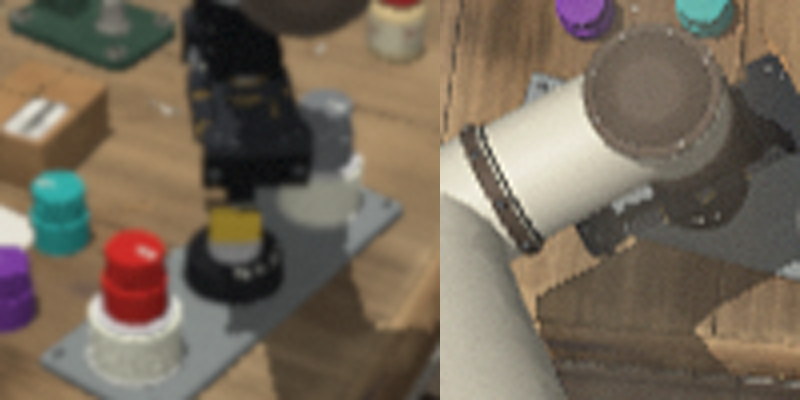

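Run:
```python
from h import *
s=cam('scene'); o=arm.get_obs(); T=o['tcp_pos']; R=cv2.Rodrigues(np.zeros(3))[0]
print(o['opening'],o['finger_force'],o['time'])
for n,p in [('tip',T-[0,0,.019]),('tcp',T),('body',T+[0,0,.051]),('bartop',[.4715,.1255,.072]),('barbot',[.4715,.1255,.046]),('flangetop red',[.492,.2428,.112]),('redbottom',[.492,.2428,.012])]:
    print(n,((proj(s,p)[0]-[200,170])*4).round())
h=cv2.cvtColor(s['pixels'],cv2.COLOR_RGB2HSV).astype(int)
m=((h[...,0]>20)&(h[...,0]<35)&(h[...,1]>120)&(h[...,2]>60)).astype(np.uint8); m[:215]=0;m[245:]=0;m[:,:245]=0;m[:,280:]=0
n,l,st,ce=cv2.connectedComponentsWithStats(m); print(st[1:],ce[1:])
```

```text
0.00032854514270144514 0.0 4.0
tip [236. 235.]
tcp [236. 215.]
body [238. 160.]
bartop [237. 211.]
barbot [236. 238.]
flangetop red [138. 245.]
redbottom [138. 353.]
[[252 222  14   8 100]] [[258.08 225.68]]
```

Run:
```python
from h import *
from scipy.spatial.transform import Rotation as Ro
s=cam('scene'); t=cam('top'); o=arm.get_obs(); T=o['tcp_pos']; M=Ro.from_quat(o['eef_rot']).as_matrix()
for sx in(-1,1):
  for sy in(-1,1):
    p=T+M@[sx*.0375,sy*.095,-.051]; print(sx,sy,p.round(3),'scene crop',((proj(s,p)[0]-[200,170])*4).round(),'top crop',((proj(t,p)[0]-[160,180])*4).round())
a=cv2.resize(s['pixels'][195:245,230:295],None,fx=10,fy=10,interpolation=cv2.INTER_CUBIC); cv2.imwrite('pics/e.png',np.clip(a*1.6,0,255)[:,:,::-1])
```

```text
-1 -1 [0.555 0.067 0.119] scene crop [177.  93.] top crop [337.  68.]
-1 1 [0.452 0.226 0.119] scene crop [200. 240.] top crop [119. 180.]
1 -1 [0.492 0.026 0.12 ] scene crop [271.  90.] top crop [381. 152.]
1 1 [0.389 0.186 0.12 ] scene crop [307. 235.] top crop [162. 266.][ WARN:0@1.092] global loadsave.cpp:1063 imwrite_ Unsupported depth image for selected encoder is fallbacked to CV_8U.
```

View pics/e.png

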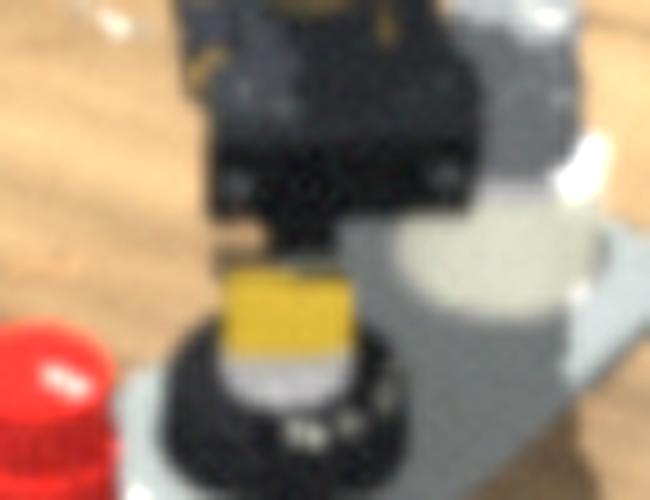

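The body outline matches the measured pose, but the closed fingertips look as if they are above or behind the bar. I'll open the fingers and look again.

Emit:
{"op": "carry_out", "data": {"series": [{"dx": 0,"dy": 0,"dz": 0,"rx": 0,"ry": 0,"rz": 0,"gripper": 0.6},{"dx": 0,"dy": 0,"dz": 0,"rx": 0,"ry": 0,"rz": 0,"gripper": 0.6},{"dx": 0,"dy": 0,"dz": 0,"rx": 0,"ry": 0,"rz": 0,"gripper": 0.6},{"dx": 0,"dy": 0,"dz": 0,"rx": 0,"ry": 0,"rz": 0,"gripper": 0.6}]}}

```text
time: 4.6
tcp_pos: [0.4717, 0.1261, 0.0686]
eef_rot: [-0.283, 0.959, 0.0, 0.0]
contact_force: [-0.4, 0.5, 0.5]
opening: 0.0327
finger_force: 0.0
```

Run:
```python
from h import *
from scipy.spatial.transform import Rotation as Ro
s=cam('scene'); o=arm.get_obs(); T=o['tcp_pos']; M=Ro.from_quat(o['eef_rot']).as_matrix(); print(o['opening'])
for sy in(-1,1):
  for z in (.019,0,-.051): print(sy,z,((proj(s,T+M@[0,sy*o['opening']/2,z])[0]-[225,190])*8).round())
a=cv2.resize(s['pixels'][190:260,225:305],None,fx=8,fy=8,interpolation=cv2.INTER_CUBIC).astype(float); cv2.imwrite('pics/f.png',np.clip(a*2,0,255).astype(np.uint8)[:,:,::-1])
```

```text
0.03675911451498862
-1 0.019 [266. 281.]
-1 0 [267. 241.]
-1 -0.051 [271. 132.]
1 0.019 [277. 339.]
1 0 [278. 299.]
1 -0.051 [282. 188.]
```

View pics/f.png

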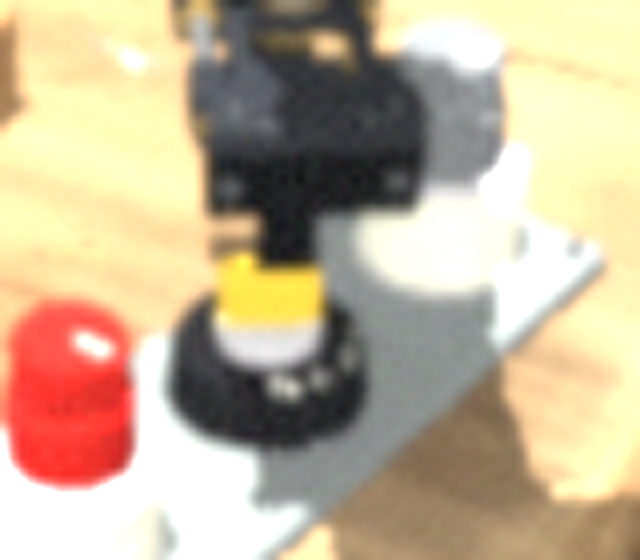

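The near fingertip shows at about (290,265), just above the bar top, although it is predicted at (277,339). The tips look roughly 25–35 mm higher than reported. I'll lower in small steps and watch the force.

Emit:
{"op": "carry_out", "data": {"series": [{"dx": 0,"dy": 0,"dz": -3,"rx": 0,"ry": 0,"rz": 0,"gripper": 0.6},{"dx": 0,"dy": 0,"dz": -2,"rx": 0,"ry": 0,"rz": 0,"gripper": 0.6}]}}

```text
time: 4.9
tcp_pos: [0.4716, 0.126, 0.0633]
eef_rot: [-0.283, 0.959, -0.0, -0.0]
contact_force: [0.5, -0.5, -0.6]
opening: 0.0501
finger_force: 0.0
```

Emit:
{"op": "carry_out", "data": {"series": [{"dx": 0,"dy": 0,"dz": -3,"rx": 0,"ry": 0,"rz": 0,"gripper": 0.6},{"dx": 0,"dy": 0,"dz": 0,"rx": 0,"ry": 0,"rz": 0,"gripper": 0.6}]}}

```text
time: 5.15
tcp_pos: [0.4715, 0.1259, 0.0602]
eef_rot: [-0.283, 0.959, -0.0, -0.0]
contact_force: [0.7, 0.5, -0.6]
opening: 0.0519
finger_force: 0.0
```

Run:
```python
from h import *
s=cam('scene'); o=arm.get_obs(); print(o['opening'],o['tcp_pos'],o['contact_force'])
p=s['pixels'].astype(int)
# yellow mask & dark finger column profile above the bar
h=cv2.cvtColor(s['pixels'],cv2.COLOR_RGB2HSV)
for r in range(208,234): print(r,' '.join('%3d,%3d,%3d'%tuple(p[r,c]) for c in (252,255,258,261,264,267)))
```

```text
0.052026336941421746 [0.47163356 0.12602838 0.06038807] [-0.86240692 -0.4872994   0.56951421]
208  46, 48, 52  45, 49, 52  47, 49, 52  25, 25, 28  27, 28, 30  28, 30, 33
209  39, 42, 42  38, 40, 42  41, 42, 45  28, 30, 31  29, 30, 32  28, 28, 31
210  34, 36, 36  31, 32, 35  32, 34, 35  24, 29, 30  26, 27, 29  27, 28, 31
211  29, 31, 31  27, 30, 31  27, 28, 29  24, 23, 26  23, 24, 27  23, 24, 25
212  22, 21, 22  20, 21, 21  20, 24, 25  21, 21, 20  17, 18, 20  18, 18, 19
213  18, 20, 20  16, 19, 17  14, 16, 16  20, 19, 20  15, 17, 17  15, 15, 18
214  25, 24, 25  19, 20, 20  14, 16, 18  15, 15, 17  17, 17, 20  14, 16, 15
215  37, 36, 37  26, 27, 27  15, 16, 17  17, 20, 20  14, 15, 17  14, 16, 14
216  36, 37, 37  27, 28, 29  15, 16, 14  12, 15, 16  16, 15, 18  16, 18, 18
217  30, 29, 29  22, 21, 23  15, 18, 16  12, 12, 14  12, 15, 15  16, 17, 17
218  27, 25, 23  21, 23, 21  14, 14, 15  16, 15, 18  18, 18, 19  28, 28, 28
219  38, 33, 27  36, 31, 25  16, 18, 16  16, 16, 17  22, 24, 23  50, 53, 52
220  63, 52, 40  63, 52, 38  22, 20, 20  14, 16, 17  30, 32, 32  64, 67, 66
221  79, 64, 44 10
[... 269 characters left out ...]
, 36  72, 74, 73
225 132,110, 58 150,125, 42  43, 38, 21  16, 17, 18  42, 41, 34  72, 75, 74
226 116, 97, 46 144,119, 40  43, 38, 20  16, 16, 12  44, 41, 31  70, 72, 73
227 109, 92, 38 144,121, 41  58, 49, 20  61, 51, 22  60, 51, 29  58, 61, 60
228 116,100, 52 142,119, 39  96, 81, 29 113, 94, 32  93, 79, 33  40, 41, 42
229 132,119, 81 143,122, 53 126,108, 46 137,117, 54 111, 98, 53  25, 27, 26
230 133,125,102 138,123, 80 128,115, 74 151,140,107 108,101, 81  21, 20, 20
231 124,121,113 127,121,106 120,115,101 169,164,155  94, 91, 87  23, 23, 23
232 100, 99, 99 120,118,116 118,115,113 148,146,145  85, 85, 84  23, 25, 24
233  77, 78, 78 118,117,117 120,119,119 124,122,123  71, 71, 71  33, 33, 32
```

The near finger now covers the bar at columns 258–265 down to row 227, with no contact force, so the tips really are higher than reported. I'll keep lowering with force checks.

Emit:
{"op": "carry_out", "data": {"series": [{"dx": 0,"dy": 0,"dz": -4,"rx": 0,"ry": 0,"rz": 0,"gripper": 0.6},{"dx": 0,"dy": 0,"dz": -4,"rx": 0,"ry": 0,"rz": 0,"gripper": 0.6},{"dx": 0,"dy": 0,"dz": 0,"rx": 0,"ry": 0,"rz": 0,"gripper": 0.6}]}}

```text
time: 5.58
tcp_pos: [0.4714, 0.1259, 0.0521]
eef_rot: [-0.283, 0.959, -0.0, -0.0]
contact_force: [0.3, -0.9, 0.2]
opening: 0.052
finger_force: 0.0
```

Emit:
{"op": "carry_out", "data": {"series": [{"dx": 0,"dy": 0,"dz": 0,"rx": 0,"ry": 0,"rz": 0,"gripper": 0.0},{"dx": 0,"dy": 0,"dz": 0,"rx": 0,"ry": 0,"rz": 0,"gripper": 0.0},{"dx": 0,"dy": 0,"dz": 0,"rx": 0,"ry": 0,"rz": 0,"gripper": 0.0},{"dx": 0,"dy": 0,"dz": 0,"rx": 0,"ry": 0,"rz": 0,"gripper": 0.0},{"dx": 0,"dy": 0,"dz": 0,"rx": 0,"ry": 0,"rz": 0,"gripper": 0.0}]}}

```text
time: 6.2
tcp_pos: [0.4721, 0.1255, 0.0527]
eef_rot: [-0.283, 0.959, -0.001, 0.0]
contact_force: [3.0, -2.3, -0.4]
opening: 0.0114
finger_force: 30.0
```

```bash
python3 st.py
```

```text
6.2 [0.4721 0.1255 0.0527] [ 0.59  0.33 -0.52  0.   -0.72 -1.59] 0.0114 122.9 [ 0.001 -0.001 -1.   ] [ 3.03 -2.27 -0.4 ] [-0.954 -0.696 -0.071] 30.00234603881836
```

Gripped (30 N). I'll regrip 5 mm deeper for a firm hold.

Emit:
{"op": "carry_out", "data": {"series": [{"dx": 0,"dy": 0,"dz": 0,"rx": 0,"ry": 0,"rz": 0,"gripper": 0.4},{"dx": 0,"dy": 0,"dz": 0,"rx": 0,"ry": 0,"rz": 0,"gripper": 0.4},{"dx": 0,"dy": 0,"dz": -5,"rx": 0,"ry": 0,"rz": 0,"gripper": 0.4},{"dx": 0,"dy": 0,"dz": 0,"rx": 0,"ry": 0,"rz": 0,"gripper": 0.0},{"dx": 0,"dy": 0,"dz": 0,"rx": 0,"ry": 0,"rz": 0,"gripper": 0.0},{"dx": 0,"dy": 0,"dz": 0,"rx": 0,"ry": 0,"rz": 0,"gripper": 0.0},{"dx": 0,"dy": 0,"dz": 0,"rx": 0,"ry": 0,"rz": 0,"gripper": 0.0}]}}

```text
time: 7.08
tcp_pos: [0.4722, 0.1255, 0.0476]
eef_rot: [-0.283, 0.959, -0.0, 0.0]
contact_force: [2.9, -3.9, -1.6]
opening: 0.0132
finger_force: 30.0
```

```bash
python3 st.py
```

```text
7.075 [0.4722 0.1255 0.0476] [ 0.59  0.34 -0.53  0.   -0.71 -1.59] 0.0132 122.9 [ 0.001 -0.001 -1.   ] [ 2.85 -3.89 -1.65] [-1.152 -0.852 -0.032] 29.9853453040123
```

Emit:
{"op": "carry_out", "data": {"series": [{"dx": 0.5,"dy": -0.5,"dz": 0,"rx": 0,"ry": 0,"rz": -9,"gripper": 0.0},{"dx": 0,"dy": 0,"dz": 0,"rx": 0,"ry": 0,"rz": -9,"gripper": 0.0}]}}

```text
time: 7.32
tcp_pos: [0.472, 0.126, 0.0476]
eef_rot: [-0.127, 0.992, 0.0, -0.0]
contact_force: [-1.0, 1.9, 0.6]
opening: 0.0132
finger_force: 30.0
```

```bash
python3 st.py
```

```text
7.325 [0.472  0.126  0.0476] [ 0.59  0.34 -0.52 -0.   -0.71 -1.91] 0.0132 104.5 [-0.     0.001 -1.   ] [-1.    1.93  0.65] [ 0.667  0.428 -0.007] 29.988705217838287
```

Emit:
{"op": "carry_out", "data": {"series": [{"dx": 0,"dy": 0,"dz": 0,"rx": 0,"ry": 0,"rz": -10,"gripper": 0.0},{"dx": 0,"dy": 0,"dz": 0,"rx": 0,"ry": 0,"rz": -10,"gripper": 0.0},{"dx": 0,"dy": 0,"dz": 0,"rx": 0,"ry": 0,"rz": -10,"gripper": 0.0},{"dx": 0,"dy": 0,"dz": 0,"rx": 0,"ry": 0,"rz": -9,"gripper": 0.0},{"dx": 0,"dy": 0,"dz": 0,"rx": 0,"ry": 0,"rz": 0,"gripper": 0.0}]}}

```text
time: 7.95
tcp_pos: [0.4723, 0.1273, 0.0476]
eef_rot: [0.21, 0.978, 0.002, 0.0]
contact_force: [-2.4, 5.9, 0.1]
opening: 0.013
finger_force: 30.0
```

```bash
python3 st.py
```

```text
7.95 [0.4723 0.1273 0.0476] [ 0.59  0.34 -0.52 -0.   -0.71 -2.59] 0.013 65.8 [ 0.001  0.003 -1.   ] [-2.36  5.94  0.06] [ 1.74   0.716 -0.062] 29.985453486442566
```

Turned 57°. Next I release, rise and check the bar angle.

Emit:
{"op": "carry_out", "data": {"series": [{"dx": 0,"dy": 1,"dz": 0,"rx": 0,"ry": 0,"rz": 0,"gripper": 0.5},{"dx": 0,"dy": 0,"dz": 0,"rx": 0,"ry": 0,"rz": 0,"gripper": 0.5},{"dx": 0,"dy": 0,"dz": 0,"rx": 0,"ry": 0,"rz": 0,"gripper": 0.5},{"dx": 0,"dy": 0,"dz": 0,"rx": 0,"ry": 0,"rz": 0,"gripper": 0.5},{"dx": 0,"dy": 0,"dz": 20,"rx": 0,"ry": 0,"rz": 0,"gripper": 0.5},{"dx": 0,"dy": 0,"dz": 50,"rx": 0,"ry": 0,"rz": 0,"gripper": 0.5},{"dx": 0,"dy": 0,"dz": 50,"rx": 0,"ry": 0,"rz": 10,"gripper": 1.0},{"dx": -10,"dy": -40,"dz": 0,"rx": 0,"ry": 0,"rz": 10,"gripper": 1.0},{"dx": -10,"dy": -60,"dz": 0,"rx": 0,"ry": 0,"rz": 10,"gripper": 1.0},{"dx": -10,"dy": -60,"dz": 0,"rx": 0,"ry": 0,"rz": 10,"gripper": 1.0},{"dx": 0,"dy": -60,"dz": 0,"rx": 0,"ry": 0,"rz": 10,"gripper": 1.0},{"dx": 0,"dy": -60,"dz": 0,"rx": 0,"ry": 0,"rz": 10,"gripper": 1.0}]}}

```text
time: 9.45
tcp_pos: [0.4445, -0.1328, 0.1679]
eef_rot: [-0.279, 0.96, -0.0, 0.0]
contact_force: [0.3, 0.4, 0.5]
opening: 0.086
finger_force: 0.0
```

```bash
python3 st.py
python3 - <<'E'
from h import *
c=cam('top'); s=cam('scene')
a=cv2.resize(c['pixels'][190:262,165:245],None,fx=6,fy=6,interpolation=cv2.INTER_CUBIC)
b=cv2.resize(s['pixels'][190:262,220:270],None,fx=6,fy=6,interpolation=cv2.INTER_CUBIC)
cv2.imwrite('pics/g.png',np.hstack([a,b])[:,:,::-1])
h=cv2.cvtColor(c['pixels'],cv2.COLOR_RGB2HSV).astype(int)
m=(h[...,0]>18)&(h[...,0]<36)&(h[...,1]>90)&(h[...,2]>90); v,u=np.nonzero(m[212:240,212:240])
P=toplane(c,np.c_[u+212,v+212],.072)[:,:2]; mu=P.mean(0); w=np.linalg.svd(P-mu)[2][0]; a=np.arctan2(w[1],w[0])
rel=(a+.17+np.pi/2)%np.pi-np.pi/2; print('bar',len(P),mu,'v',.75-rel)
E
```

```text
9.45 [ 0.4445 -0.1328  0.1679] [ 0.06  0.14 -0.43  0.   -1.   -1.07] 0.086 122.4 [ 0.001 -0.    -1.   ] [0.31 0.4  0.49] [ 0.03  -0.076  0.059] 0.0
bar 10 [0.46238663 0.13333107] v 0.4828780884854811
```

View pics/g.png

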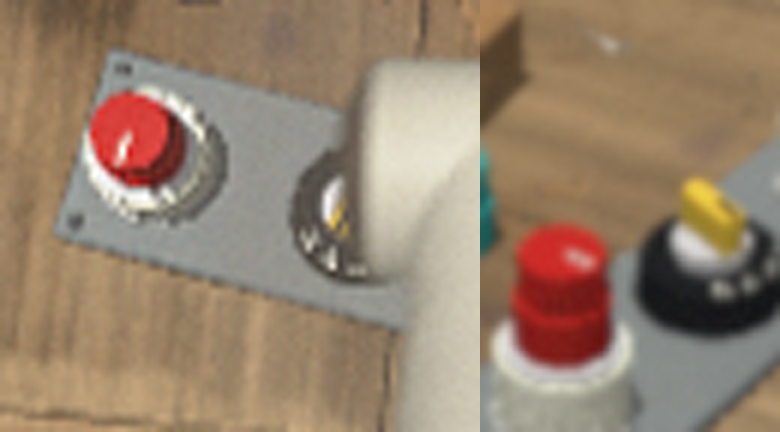

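The dial has turned: in the scene crop the bar's top face runs from (690,183) to (738,222). The arm hides part of it in the top view, so I'll compute the angle from the scene view and move farther away.

Emit:
{"op": "carry_out", "data": {"series": [{"dx": 0,"dy": -60,"dz": 10,"rx": 0,"ry": 0,"rz": 10,"gripper": 1.0},{"dx": 0,"dy": -60,"dz": 10,"rx": 0,"ry": 0,"rz": 10,"gripper": 1.0},{"dx": 0,"dy": 0,"dz": 0,"rx": 0,"ry": 0,"rz": 0,"gripper": 1.0}]}}

```text
time: 9.93
tcp_pos: [0.4458, -0.2411, 0.1859]
eef_rot: [-0.421, 0.907, -0.0, 0.0]
contact_force: [-0.0, -0.2, 0.3]
opening: 0.0871
finger_force: 0.0
```

```bash
python3 st.py
python3 - <<'E'
from h import *
s=cam('scene'); c=cam('top')
q=lambda L:(np.array(L)-[480,0])/6+[220-.42,190-.42]
e=toplane(s,q([[690,183],[738,222]]),.072)[:,:2]; d=e[0]-e[1]; print('scene',e,'v',.75-(np.arctan2(d[1],d[0])+.17))
h=cv2.cvtColor(c['pixels'],cv2.COLOR_RGB2HSV).astype(int)
m=(h[...,0]>18)&(h[...,0]<36)&(h[...,1]>90)&(h[...,2]>90); v,u=np.nonzero(m[212:240,212:240])
P=toplane(c,np.c_[u+212,v+212],.072)[:,:2]; mu=P.mean(0); w=np.linalg.svd(P-mu)[2][0]; a=np.arctan2(w[1],w[0])
rel=(a+.17+np.pi/2)%np.pi-np.pi/2; print('bar',len(P),mu,'v',.75-rel)
# fingertip pixel check: dark hand in scene
T=arm.get_obs()['tcp_pos']
print('tip pred',proj(s,T-[0,0,.019]))
E
```

```text
9.925 [ 0.4458 -0.2411  0.1859] [-0.17  0.2  -0.3   0.   -1.07 -0.53] 0.0871 139.9 [ 0.001 -0.001 -1.   ] [-0.05 -0.22  0.33] [ 0.091  0.08  -0.01 ] 0.0
scene [[0.4900402  0.1200823 ]
 [0.4541499  0.13797489]] v 1.0424753947953214
bar 56 [0.47347708 0.12546858] v 1.001056121017152
tip pred [[311.79526236 149.74810813]]
```

The dial sits at v≈1.00, three dots. Now to the red cap, with the wrist brought to mid-range.

Emit:
{"op": "carry_out", "data": {"series": [{"dx": 4,"dy": 44,"dz": 0,"rx": 0,"ry": 0,"rz": 7,"gripper": 1.0},{"dx": 4,"dy": 44,"dz": 0,"rx": 0,"ry": 0,"rz": 7,"gripper": 1.0},{"dx": 4,"dy": 44,"dz": 0,"rx": 0,"ry": 0,"rz": 7,"gripper": 1.0},{"dx": 4,"dy": 44,"dz": 0,"rx": 0,"ry": 0,"rz": 7,"gripper": 1.0},{"dx": 4,"dy": 44,"dz": 0,"rx": 0,"ry": 0,"rz": 7,"gripper": 1.0},{"dx": 4,"dy": 44,"dz": 0,"rx": 0,"ry": 0,"rz": 7,"gripper": 1.0},{"dx": 4,"dy": 44,"dz": 0,"rx": 0,"ry": 0,"rz": 7,"gripper": 1.0},{"dx": 4,"dy": 44,"dz": 0,"rx": 0,"ry": 0,"rz": 7,"gripper": 1.0},{"dx": 4,"dy": 44,"dz": 0,"rx": 0,"ry": 0,"rz": 7,"gripper": 1.0},{"dx": 4,"dy": 44,"dz": 0,"rx": 0,"ry": 0,"rz": 7,"gripper": 1.0},{"dx": 6,"dy": 44,"dz": 0,"rx": 0,"ry": 0,"rz": 10,"gripper": 1.0},{"dx": 0,"dy": 0,"dz": 0,"rx": 0,"ry": 0,"rz": 0,"gripper": 1.0}]}}

```text
time: 11.52
tcp_pos: [0.4904, 0.2489, 0.185]
eef_rot: [0.908, -0.419, -0.0, 0.0]
contact_force: [-1.0, -0.1, -0.7]
opening: 0.0867
finger_force: 0.0
```

```bash
python3 st.py
```

```text
11.525 [0.4904 0.2489 0.185 ] [ 0.76  0.27 -0.21 -0.   -1.09 -0.06] 0.0867 -139.6 [-0.001 -0.    -1.   ] [-0.97 -0.09 -0.66] [-0.098  0.181  0.028] 0.0
```

Emit:
{"op": "carry_out", "data": {"series": [{"dx": 1.5,"dy": -6,"dz": -25,"rx": 0,"ry": 0,"rz": 0,"gripper": 1.0},{"dx": 0,"dy": 0,"dz": -25,"rx": 0,"ry": 0,"rz": 0,"gripper": 1.0},{"dx": 0,"dy": 0,"dz": -15,"rx": 0,"ry": 0,"rz": 0,"gripper": 1.0},{"dx": 0,"dy": 0,"dz": -10,"rx": 0,"ry": 0,"rz": 0,"gripper": 1.0},{"dx": 0,"dy": 0,"dz": -8,"rx": 0,"ry": 0,"rz": 0,"gripper": 1.0},{"dx": 0,"dy": 0,"dz": -5,"rx": 0,"ry": 0,"rz": 0,"gripper": 1.0}]}}

```text
time: 12.28
tcp_pos: [0.4933, 0.2394, 0.0976]
eef_rot: [0.907, -0.422, 0.0, -0.0]
contact_force: [0.3, -0.4, -0.3]
opening: 0.0868
finger_force: 0.0
```

Emit:
{"op": "carry_out", "data": {"series": [{"dx": 0,"dy": 0,"dz": -5,"rx": 0,"ry": 0,"rz": 0,"gripper": 1.0},{"dx": 0,"dy": 0,"dz": -5,"rx": 0,"ry": 0,"rz": 0,"gripper": 1.0},{"dx": 0,"dy": 0,"dz": -5,"rx": 0,"ry": 0,"rz": 0,"gripper": 1.0},{"dx": 0,"dy": 0,"dz": 0,"rx": 0,"ry": 0,"rz": 0,"gripper": 0.0},{"dx": 0,"dy": 0,"dz": 0,"rx": 0,"ry": 0,"rz": 0,"gripper": 0.0},{"dx": 0,"dy": 0,"dz": 0,"rx": 0,"ry": 0,"rz": 0,"gripper": 0.0},{"dx": 0,"dy": 0,"dz": 0,"rx": 0,"ry": 0,"rz": 0,"gripper": 0.0},{"dx": 0,"dy": 0,"dz": 0,"rx": 0,"ry": 0,"rz": 0,"gripper": 0.0},{"dx": 0,"dy": 0,"dz": 0,"rx": 0,"ry": 0,"rz": 0,"gripper": 0.0},{"dx": 0,"dy": 0,"dz": 0,"rx": 0,"ry": 0,"rz": 0,"gripper": 0.0}]}}

```text
time: 13.52
tcp_pos: [0.4948, 0.2406, 0.0836]
eef_rot: [0.907, -0.421, 0.001, -0.002]
contact_force: [3.2, 2.9, 2.0]
opening: 0.0407
finger_force: 30.0
```

```bash
python3 st.py
```

```text
13.525 [0.4948 0.2406 0.0836] [ 0.75  0.37 -0.34  0.   -0.85 -0.05] 0.0407 -139.9 [ 0.004  0.003 -1.   ] [3.24 2.92 2.01] [ 0.808 -1.01  -0.055] 30.027913749217987
```

Red cap gripped (opening 41 mm, 30 N). I'll try counter-clockwise a little and read the torque.

Emit:
{"op": "carry_out", "data": {"series": [{"dx": 1.5,"dy": 1.5,"dz": 0,"rx": 0,"ry": 0,"rz": 4,"gripper": 0.0},{"dx": 0,"dy": 0,"dz": 0,"rx": 0,"ry": 0,"rz": 4,"gripper": 0.0},{"dx": 0,"dy": 0,"dz": 0,"rx": 0,"ry": 0,"rz": 4,"gripper": 0.0}]}}

```text
time: 13.9
tcp_pos: [0.4958, 0.2415, 0.0834]
eef_rot: [0.946, -0.325, 0.001, -0.001]
contact_force: [4.0, 0.9, 0.7]
opening: 0.0409
finger_force: 30.0
```

```bash
python3 st.py
```

```text
13.9 [0.4958 0.2415 0.0834] [ 0.75  0.38 -0.34 -0.   -0.85  0.16] 0.0409 -127.9 [ 0.002  0.002 -1.   ] [4.01 0.87 0.68] [ 0.18  -1.437 -0.888] 29.99881535768509
```

Counter-clockwise is blocked (−0.9 N m), so I'll try clockwise.

Emit:
{"op": "carry_out", "data": {"series": [{"dx": 0.5,"dy": 0,"dz": 0,"rx": 0,"ry": 0,"rz": -6,"gripper": 0.0},{"dx": 0,"dy": 0,"dz": 0,"rx": 0,"ry": 0,"rz": -8,"gripper": 0.0},{"dx": 0,"dy": 0,"dz": 0,"rx": 0,"ry": 0,"rz": -8,"gripper": 0.0},{"dx": 0,"dy": 0,"dz": 0,"rx": 0,"ry": 0,"rz": -8,"gripper": 0.0}]}}

```text
time: 14.4
tcp_pos: [0.4948, 0.2399, 0.0833]
eef_rot: [0.828, -0.56, 0.0, 0.001]
contact_force: [0.1, -0.3, 5.6]
opening: 0.0409
finger_force: 30.0
```

```bash
python3 st.py
```

```text
14.4 [0.4948 0.2399 0.0833] [ 0.75  0.38 -0.34  0.   -0.86 -0.37] 0.0409 -158.1 [-0.001 -0.002 -1.   ] [ 0.06 -0.32  5.61] [-0.145  0.145  0.059] 29.996910989284515
```

It turns easily and rises. Continuing clockwise while following the rise.

Emit:
{"op": "carry_out", "data": {"series": [{"dx": 0,"dy": 0,"dz": 1,"rx": 0,"ry": 0,"rz": -9,"gripper": 0.0},{"dx": 0,"dy": 0,"dz": 0.5,"rx": 0,"ry": 0,"rz": -9,"gripper": 0.0},{"dx": 0,"dy": 0,"dz": 0.5,"rx": 0,"ry": 0,"rz": -9,"gripper": 0.0},{"dx": 0,"dy": 0,"dz": 0.5,"rx": 0,"ry": 0,"rz": -9,"gripper": 0.0},{"dx": 0,"dy": 0,"dz": 0.5,"rx": 0,"ry": 0,"rz": -9,"gripper": 0.0},{"dx": 0,"dy": 0,"dz": 0,"rx": 0,"ry": 0,"rz": -9,"gripper": 0.0},{"dx": 0,"dy": 0,"dz": 0,"rx": 0,"ry": 0,"rz": -8,"gripper": 0.0}]}}

```text
time: 15.28
tcp_pos: [0.4924, 0.2402, 0.0856]
eef_rot: [-0.421, 0.907, 0.0, -0.003]
contact_force: [-7.2, 4.2, 8.5]
opening: 0.041
finger_force: 30.0
```

```bash
python3 st.py
```

```text
15.275 [0.4924 0.2402 0.0856] [ 0.75  0.37 -0.34 -0.   -0.87 -1.45] 0.041 139.8 [-0.005 -0.002 -1.   ] [-7.17  4.2   8.5 ] [1.415 2.556 0.221] 29.97178316116333
```

Emit:
{"op": "carry_out", "data": {"series": [{"dx": -2,"dy": 1.5,"dz": 1,"rx": 0,"ry": 0,"rz": 0,"gripper": 0.0},{"dx": 0,"dy": 0,"dz": 2,"rx": 0,"ry": 0,"rz": 0,"gripper": 0.0},{"dx": 0,"dy": 0,"dz": 2,"rx": 0,"ry": 0,"rz": 0,"gripper": 0.0}]}}

```text
time: 15.65
tcp_pos: [0.4926, 0.2416, 0.0901]
eef_rot: [-0.424, 0.906, -0.0, -0.001]
contact_force: [-0.5, 0.6, -1.1]
opening: 0.041
finger_force: 30.0
```

```bash
python3 st.py
```

```text
15.65 [0.4926 0.2416 0.0901] [ 0.75  0.37 -0.33 -0.   -0.87 -1.45] 0.041 140.1 [-0.002 -0.001 -1.   ] [-0.5   0.61 -1.09] [ 0.036  0.006 -0.006] 29.98927652835846
```

Free, with only the cap's weight on the tool. I'll lift straight up.

Emit:
{"op": "carry_out", "data": {"series": [{"dx": 0,"dy": 0,"dz": 8,"rx": 0,"ry": 0,"rz": 0,"gripper": 0.0},{"dx": 0,"dy": 0,"dz": 12,"rx": 0,"ry": 0,"rz": 0,"gripper": 0.0},{"dx": 0,"dy": 0,"dz": 15,"rx": 0,"ry": 0,"rz": 0,"gripper": 0.0},{"dx": 0,"dy": 0,"dz": 15,"rx": 0,"ry": 0,"rz": 0,"gripper": 0.0},{"dx": 0,"dy": 0,"dz": 15,"rx": 0,"ry": 0,"rz": 0,"gripper": 0.0},{"dx": 0,"dy": 0,"dz": 15,"rx": 0,"ry": 0,"rz": 0,"gripper": 0.0},{"dx": 0,"dy": 0,"dz": 10,"rx": 0,"ry": 0,"rz": 0,"gripper": 0.0},{"dx": 0,"dy": 0,"dz": 0,"rx": 0,"ry": 0,"rz": 0,"gripper": 0.0},{"dx": 0,"dy": 0,"dz": 0,"rx": 0,"ry": 0,"rz": 0,"gripper": 0.0},{"dx": 0,"dy": 0,"dz": 0,"rx": 0,"ry": 0,"rz": 0,"gripper": 0.0}]}}

```text
time: 16.9
tcp_pos: [0.4928, 0.242, 0.1799]
eef_rot: [-0.424, 0.906, -0.0, -0.001]
contact_force: [-0.5, -0.2, -0.3]
opening: 0.0409
finger_force: 30.0
```

```bash
python3 st.py
python3 - <<'E'
from h import *
s=cam('scene'); c=cam('top')
a=cv2.resize(s['pixels'][130:280,190:310],None,fx=4,fy=4,interpolation=cv2.INTER_CUBIC)[:600]; cv2.imwrite('pics/i.png',a[:,:,::-1])
E
```

```text
16.9 [0.4928 0.242  0.1799] [ 0.75  0.28 -0.22 -0.   -1.08 -1.45] 0.0409 140.1 [-0.001 -0.001 -1.   ] [-0.51 -0.21 -0.3 ] [ 0.024 -0.003 -0.026] 29.98936414718628
```

View pics/i.png

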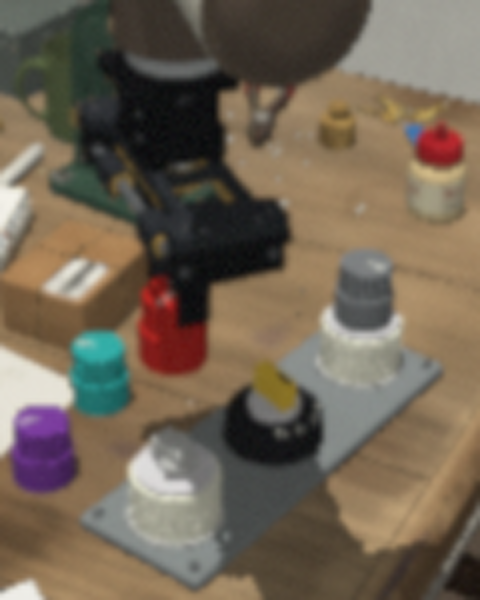

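The red cap hangs upright in the fingers at (172,325). Its spindle is bare at (175,455), the grey cap is seated at (362,290), and the dial and bystanders are in place. Handing in.

```bash
python3 -c "
from workcell import order; print(order.job_done())"
```

```text
the job is handed in; nothing more can be done
None
```

The brake dial is at three dots (measured about 1.00 rad), the red cap came off clockwise (left-hand thread) and is held upright about 9 cm above its seat, the grey cap and bystanders look undisturbed, and the job is handed in; no verdict was returned.

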